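# Open the battery cover of the classroom power pack

## Task

The cells in the power pack, the grey unit with the two upright binding posts, are due for a change. Press its release tab down until the battery cover springs up, then swing the cover up and over past upright, so that it stays open by itself. Leave the similar buzzer unit, the one with the round speaker, shut.

Things in the scene. Friction and masses are not known exactly. Their poses are not given: they have to be found in the camera images.
- power_pack: Grey unit, white cover and tab, fixed to the table, 182 (x) x 110 (y) x 50 mm high. Origin: centre of its underside; x runs along it: tab at -x (robot side), two binding posts at +x (x = 74, y = +-30, tops z = 72 mm); z up. Its twin, the buzzer unit (round black speaker 34 mm instead of posts), stands beside it. Either may be on the left, turned up to 20 degrees.
- pack_pad (a point): Centre of the top of the release tab's ribbed pad, 36 (x) x 40 (y) mm, at x = -68, y = 0, z = 48 mm of the pack; it overhangs a low step (z = 30 mm), so nothing is in the way there. Pressed straight down here it gives 6 mm, spring 1 N rising to about 4 N. Its hook (x -47 to -35, top z = 56 mm) holds the cover's edge.
- pack_tab (a joint): Tilt of the power pack's release tab, rad: 0 at rest, 0.25 fully pressed; springs back when let go. The cover frees at about 0.16 (4 mm down at the pad's centre).
- pack_cover (a joint): Hinge of the pack's cover, rad, 0 shut. White plate 79 x 84 x 4 mm, 45 g, flush with the case top; hinge line along y at x = 42, z = 48 mm of the pack, free edge at x = -38. Once freed, a spring pin lifts it to about 0.65 and holds it there (edge 45 mm above the case). Let go before upright (1.57) it falls back to 0.65; past upright it falls open to its stop at 2.1.
- buzzer_cover (a joint): Hinge of the buzzer unit's cover, rad: 0 shut; same size, latch and behaviour as the power pack's. Must stay shut.

How it is judged:
By the outcome, as a careful person would: the job done as asked, in the order asked, and still so for the second after the job is handed in, with the robot touching nothing.
It also fails if it takes over 35 s, if anything falls off the work surface, if the arm or the gripper's body presses on something with over 40 N, if the wrist force passes 120 N, or if a joint passes its speed limit or range.

## Robot

A 7-joint arm with a two-finger parallel gripper is mounted at the origin on the work surface. World frame = base frame: x ahead of the robot, y to its left, z up, the work surface at z = 0. Lengths are in m, angles in rad, forces in N, time in s.
With the tool pointing down it reaches from about 0.4 to 0.85 m from the base axis. Payload 4.5 kg.
Tool frame: the origin (TCP) lies at the very end of the fingers, on their centre line; the grasp point (between the pads) lies env.grip_depth behind it (env.grip_depth is the distance from the TCP to the grasp point, in m); z points along the fingers, y is the line along which they close (so a half turn about z gives the same grasp; the last joint's range is limited). The gripper opens to 85 mm and grips with 20 to 120 N. Pads are 22 mm wide; open, the fingers measure 114 mm over their backs; the gripper's body (76 mm by 85 mm) begins 54 mm behind the grasp point. The pads swing forward as they close: fully open they stand 13 mm farther back than shut.
Start: joints at [1.176, 0.689, -0.195, 1.565, 0.157, 0.902, -0.215], TCP at [0.26, -0.568, 0.231] pointing down, gripper open.
Joint ranges: [-3.01, 3.01], [-0.46, 2.08], [-1.47, 1.51], [0.13, 2.56], [-1, 4.14], [0.04, 2.09], [-2.66, 2.66]. Speed limits (rad/s): [2.57, 2.57, 3.14, 3.14, 3.14, 3.14, 3.14].

## Interface

Orientations are given as a 3x3 rotation matrix whose columns are the frame's x, y, z axes.
In Python, from cell import monitor, imaging, env, spot_in gives the robot as it stands.
- The arm moves only by the shell command python3 -m inch 'ROWS' [OPENING]. ROWS is a JSON object of lists of equal length, an entry for each row: "slide": the shift along the tool's x, y, z in m, a list of three; "spin": the turn about the tool's z in degrees. A call has 1 to 5 rows; each row shifts and turns the commanded pose from where the row before left it, along the tool's axes as they then stand; what a row does not reach is not made up. A row lasts 1/8 s, in which the tool goes at most 62.5 mm and 10.7 degrees, less where a joint would pass 70% of its speed; a pose out of reach is approached as far as the arm can. A call with a gripper value outside its range is refused whole. OPENING is the gripper command: -1 is shut, 1 is fully open, values between are in proportion, set as the call begins (- or left out, the last holds). The fingers move at their own pace and stop on an object; the grip force is fixed at half the most. Time passes only in rows, so rows that do not move let the fingers close. It gives the time, the measured TCP pose, the force, the opening and the grip force at its end, in the units of the state.
- monitor.state(): the state, without advancing time (a new reading comes with each control period).
- imaging.snapshot(name): name is "scene" or "top" or "wrist"; returns a dict with "img" (384x512x3 uint8, red, green, blue), "z_map" (384x512 float32, m along the optical axis (not along the pixel's ray), 0 where there is no reading), "K" (3x3 intrinsics, pixels), "R" (3x3) and "t" (3): a world point X has camera coordinates R X + t; the wrist camera has in their place "mount" (4x4, takes a point from camera to tool coordinates, whose origin is the TCP and whose axes are the flange's). Camera axes: x right, y down, z forward; pixel columns grow to the right and rows downward; lengths in m; the calibration is good to about 2 mm. The wrist camera is an equidistant fisheye: a pixel r from the principal point sees the ray r / f radians off the axis. A picture is of the moment at which its call begins: read the wrist's pose just before it.
- env.job_done(): hands the job in; it is judged then, once.
Trained networks look in a picture, given as the dict that the camera call returned (one of the last four; its "shot" number tells which), for a name from the list of things; names that differ only in an ending like _2 or _b are one class to them, and where a whole thing is asked for, a point or a joint stands for the part that bears it (a point fixed in the world has none). Each returns a list of dicts, best first, with "p" (0 to 1); they miss things now and then, are a little off and sometimes report something else, mostly with a low value. They report only what shows in the picture. A call takes as long as a camera call.
- spot_in(name, picture): "point" ([row, column] in pixels, amid what is visible of it).
The state is a dict: "t": time; "joint_positions": joint angles; "qvel": joint speeds; "tau": joint torques, N m; "ee_pos": TCP position; "eef_rot": TCP orientation; "ft_force": force on the tool from outside, world axes, zero at the start; "wrist_torque": the same for the moment, N m; "grip_width": finger opening in m; "grip_force": force on a finger pad.
Only numpy, scipy, OpenCV 4.12 (cv2) and the standard library are available. Lean on these libraries where they do the work, as an engineer would, in place of code of your own. Each camera call takes 0.05 s, during which the arm holds its last target. There are 200 camera calls.

## Working session

There is one attempt and no reset: what is moved stays moved. The work goes in short steps, Python scripts to look and compute and a shell command to move; the robot and the scene stay as the last step left them, time stands still between calls to the robot, and variables do not carry over. Pictures are saved under pics/ and viewed, at most 10 in all, crops included, and the job is handed in when it is done.

```bash
ls; mkdir -p pics
cat > h.py <<'E'
import numpy as np, cv2
from cell import monitor, imaging, env, spot_in
def w(p,r,c):
    r=int(round(r));c=int(round(c));z=np.median(p['z_map'][r-1:r+2,c-1:c+2])
    v=np.linalg.inv(p['K'])@[c,r,1]*z
    return p['R'].T@(v-p['t'])
E
python3 - <<'E'
from h import *
s=monitor.state();print(s['t'],s['ee_pos'],s['eef_rot'],s['grip_width'],env.grip_depth)
for n in('top','scene'):
    p=imaging.snapshot(n);cv2.imwrite(f'pics/{n}1.png',p['img'][...,::-1])
    for k in('power_pack','pack_pad','pack_cover','buzzer_cover'):
        for d in spot_in(k,p)[:2]:print(n,k,d['p'],d['point'],w(p,*d['point']).round(3))
E
```

```text
pics
0.0 [ 0.25955045 -0.5678351   0.23046059] [[ 9.09431303e-01  4.15853203e-01 -9.04698959e-04]
 [ 4.15854164e-01 -9.09429827e-01  1.64433488e-03]
 [-1.38958293e-04 -1.87163244e-03 -9.99998239e-01]] 0.08514749349667934 0.0187
top power_pack 0.64 [183.8, 129.0] [0.533 0.197 0.05 ]
top pack_pad 0.71 [222.3, 123.6] [0.467 0.204 0.047]
top pack_cover 0.63 [183.9, 128.9] [0.533 0.197 0.05 ]
top buzzer_cover 0.56 [199.8, 353.1] [ 0.51  -0.188  0.049]
top buzzer_cover 0.21 [183.7, 128.6] [0.533 0.197 0.05 ]
scene power_pack 0.62 [137.5, 326.0] [0.554 0.169 0.05 ]
scene pack_cover 0.75 [125.7, 326.6] [0.536 0.196 0.051]
scene buzzer_cover 0.92 [240.2, 169.6] [ 0.513 -0.185  0.05 ]
```

View pics/top1.png

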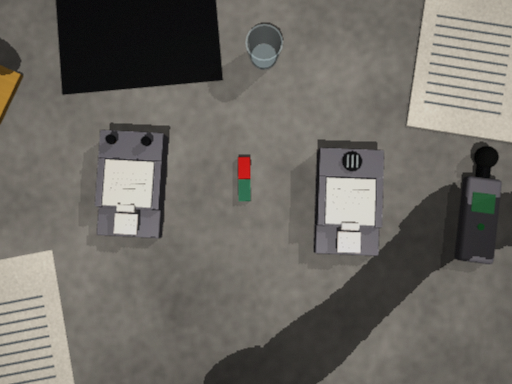

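View pics/scene1.png

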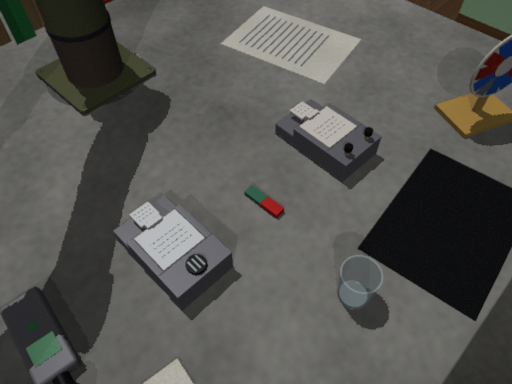

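The power pack, with two posts near (row 138, col 111) and (141, 146), is on the left in the top view. Its tab is at (223, 125). The buzzer, with its speaker at (160, 352), is on the right. Next I'll fit the pack's yaw.

```bash
cat >> h.py <<'E'
def cloud(p):
    r,c=np.mgrid[0:384,0:512];z=p['z_map']
    v=(np.linalg.inv(p['K'])@np.stack([c*z,r*z,z]).reshape(3,-1))
    P=(p['R'].T@(v-np.array(p['t'])[:,None])).T
    return P.reshape(384,512,3)
E
python3 - <<'E'
from h import *
p=imaging.snapshot('top');P=cloud(p);I=p['img'].astype(int)
m=(p['z_map']>0)&(abs(P[...,0]-.53)<.15)&(abs(P[...,1]-.19)<.12)
a=P[m&(P[...,2]>.04)&(P[...,2]<.056)][:,:2]
a2=P[m&(P[...,2]>.02)&(P[...,2]<.056)][:,:2]
for q in(a,a2):print(cv2.minAreaRect((q*1000).astype(np.float32)))
wh=m&(I.min(2)>150)&(P[...,2]>.035)
n,l,st,ce=cv2.connectedComponentsWithStats(wh.astype(np.uint8))
for i in range(1,n):
    if st[i,4]>20:
        q=P[l==i];print(st[i,4],q.mean(0).round(4),cv2.minAreaRect((q[:,:2]*1000).astype(np.float32)))
b=P[m&(P[...,2]>.062)];print('posts',len(b))
for s in(1,-1):
    q=b[(b[:,1]-.195)*s>0]; print(q.mean(0).round(4),len(q))
E
```

```text
((536.8342895507812, 198.35255432128906), (111.52935028076172, 177.91981506347656), 87.44060516357422)
((534.3156127929688, 198.49002075195312), (111.5202865600586, 183.04591369628906), 87.56153106689453)
2308 [0.5328 0.1992 0.0501] ((530.2308959960938, 199.89601135253906), (85.42163848876953, 87.83715057373047), 87.48210906982422)
450 [0.465  0.2018 0.0476] ((465.0172424316406, 201.8201446533203), (39.0431022644043, 34.23943328857422), 87.6353988647461)
posts 161
[0.6085 0.2242 0.0703] 81
[0.6058 0.1644 0.0706] 80
```

```bash
python3 -m inch '{"slide":[[0,0,0],[0,0,0],[0,0,0],[0.03,-0.04,0],[0.03,-0.05,0]],"spin":[10,10,7.1,0,0]}' -1; python3 -m inch '{"slide":[[0.03,-0.052,0],[0.03,-0.052,0],[0.03,-0.052,0],[0.02,-0.055,0],[0,-0.055,0]],"spin":[0,0,0,0,0]}'; python3 -m inch '{"slide":[[0,-0.058,0],[0,-0.058,0],[0,-0.058,0],[0,-0.058,0],[0,-0.058,0]],"spin":[0,0,0,0,0]}'
python3 - <<'E'
from h import *
s=monitor.state();R=s['eef_rot'];print(s['t'],s['ee_pos'],np.degrees(np.arctan2(R[1,0],R[0,0])),R[2],s['grip_width'])
print(R.T@(np.array([.466,.2015,.06])-s['ee_pos']))
E
```

```text
t: 1.18
ee_pos: [0.3244, -0.4812, 0.2313]
eef_rot: [[0.999, -0.047, 0.001], [-0.047, -0.999, -0.001], [0.001, 0.001, -1.0]]
ft_force: [1.3, 1.2, -0.3]
grip_width: 0.0002
grip_force: 0.0
t: 1.8
ee_pos: [0.4478, -0.218, 0.2315]
eef_rot: [[0.999, -0.042, 0.003], [-0.042, -0.999, -0.0], [0.003, -0.0, -1.0]]
ft_force: [0.9, 1.1, -0.4]
grip_width: 0.0001
grip_force: 0.0
t: 2.42
ee_pos: [0.4585, 0.0714, 0.2316]
eef_rot: [[0.999, -0.044, 0.001], [-0.044, -0.999, 0.0], [0.001, -0.0, -1.0]]
ft_force: [1.5, 0.2, -0.7]
grip_width: -0.0002
grip_force: 0.0
2.425 [0.45849245 0.07141051 0.23157941] -2.528885643728836 [ 1.12746453e-03 -1.97251206e-04 -9.99999345e-01] -0.00015091186553599348
[ 0.00156684 -0.13026021  0.17160698]
```

```bash
python3 -m inch '{"slide":[[0,-0.05,0.04],[0,-0.05,0.04],[0.001,-0.024,0.04],[0,0,0.03],[0,0,0]],"spin":[0,0,0,0,0]}'
python3 - <<'E'
from h import *
s=monitor.state();R=s['eef_rot'];print(R.T@(np.array([.466,.2015,.048])-s['ee_pos']),s['ft_force'])
p=imaging.snapshot('wrist');cv2.imwrite('pics/w1.png',p['img'][...,::-1])
for d in spot_in('pack_pad',p)[:2]:print(d)
E
```

```text
t: 3.05
ee_pos: [0.4633, 0.1907, 0.0816]
eef_rot: [[0.999, -0.043, -0.004], [-0.043, -0.999, -0.002], [-0.004, 0.002, -1.0]]
ft_force: [-0.3, -0.7, 0.2]
grip_width: 0.0002
grip_force: 0.0
[ 0.00236486 -0.01101146  0.03358194] [-0.30827731 -0.71206841  0.22148712]
{'point': [211.0, 229.9], 'p': 0.9}
```

View pics/w1.png

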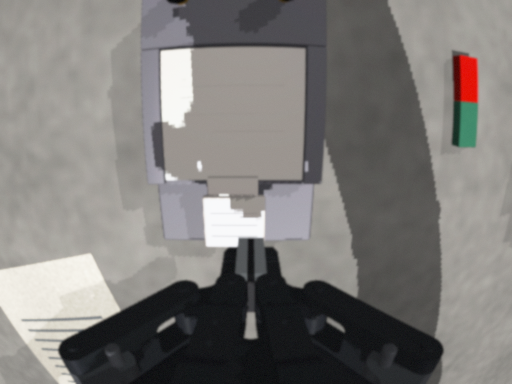

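The wrist view shows the fingertips at (240, 252) and the pad at about (220, 235). The fingers are about 11 mm too far right, which agrees with the numbers. I'll correct that and press.

```bash
python3 -m inch '{"slide":[[0.002,-0.011,0],[0,0,0.015],[0,0,0.012],[0,0,0.005],[0,0,0]],"spin":[0,0,0,0,0]}'; python3 -m inch '{"slide":[[0,0,0.003],[0,0,0.002],[0,0,0.001],[0,0,0]],"spin":[0,0,0,0]}'
```

```text
t: 3.78
ee_pos: [0.4667, 0.2013, 0.0506]
eef_rot: [[0.999, -0.044, -0.001], [-0.044, -0.999, -0.001], [-0.001, 0.001, -1.0]]
ft_force: [0.8, 0.6, -0.4]
grip_width: 0.0
grip_force: 0.0
t: 4.28
ee_pos: [0.4654, 0.2018, 0.0452]
eef_rot: [[0.999, -0.043, -0.003], [-0.043, -0.999, -0.001], [-0.003, 0.001, -1.0]]
ft_force: [-4.9, 0.6, 5.7]
grip_width: 0.0001
grip_force: 3.1
```

```bash
python3 -m inch '{"slide":[[0,0,0.001],[0,0,0.001],[0,0,0]],"spin":[0,0,0]}'
python3 - <<'E'
from h import *
p=imaging.snapshot('scene');cv2.imwrite('pics/s2.png',cv2.resize(p['img'][60:220,230:430,::-1],None,fx=3,fy=3))
E
```

```text
t: 4.65
ee_pos: [0.4645, 0.2018, 0.0436]
eef_rot: [[0.999, -0.043, -0.004], [-0.043, -0.999, -0.001], [-0.004, 0.001, -1.0]]
ft_force: [-7.1, 0.8, 10.2]
grip_width: -0.0
grip_force: 5.6
```

View pics/s2.png

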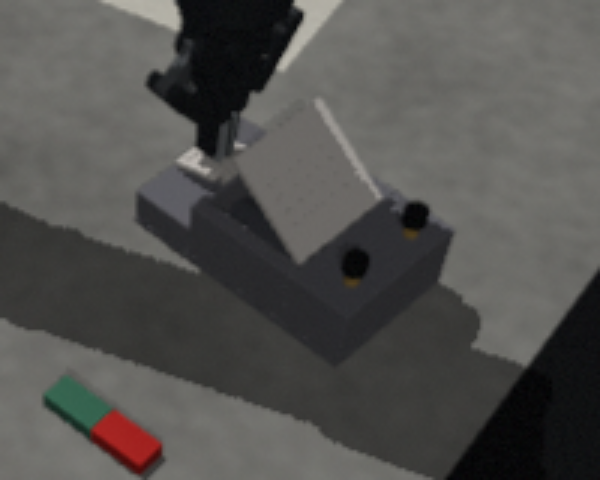

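The cover has sprung up: its edge is raised around (100, 315) in the crop. Next I raise the fingers, then sweep under the edge.

```bash
python3 -m inch '{"slide":[[0,0,-0.012],[0,0,-0.012],[0,0,-0.012],[0,0,0]],"spin":[0,0,0,0]}'; python3 -m inch '{"slide":[[0.015,0,0],[0.015,0,0],[0.01,0,-0.002],[0.01,0,-0.003],[0,0,0]],"spin":[0,0,0,0,0]}'
```

```text
t: 5.2
ee_pos: [0.4682, 0.202, 0.0804]
eef_rot: [[0.999, -0.045, 0.003], [-0.045, -0.999, 0.001], [0.003, -0.001, -1.0]]
ft_force: [-0.6, 0.1, 0.5]
grip_width: -0.0
grip_force: 0.0
t: 5.82
ee_pos: [0.514, 0.2, 0.0839]
eef_rot: [[0.999, -0.042, -0.005], [-0.042, -0.999, -0.0], [-0.005, 0.001, -1.0]]
ft_force: [0.8, -0.1, 1.0]
grip_width: -0.0002
grip_force: 0.3
```

```bash
python3 -m inch '{"slide":[[0.012,0,-0.003],[0.012,0,-0.003],[0.012,0,-0.002],[0,0,0]],"spin":[0,0,0,0]}'
python3 - <<'E'
from h import *
p=imaging.snapshot('scene');cv2.imwrite('pics/s3.png',cv2.resize(p['img'][60:220,230:430,::-1],None,fx=3,fy=3))
E
```

```text
t: 6.32
ee_pos: [0.555, 0.1976, 0.0924]
eef_rot: [[0.999, -0.046, 0.002], [-0.046, -0.999, 0.0], [0.002, -0.0, -1.0]]
ft_force: [0.2, 0.4, -0.4]
grip_width: 0.0002
grip_force: 0.0
```

View pics/s3.png

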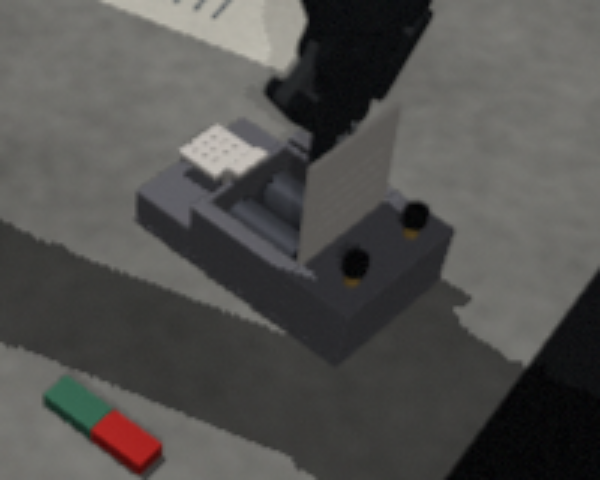

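The cover is nearly upright, with its top edge near (105, 395) in the crop and the fingers behind it. I'll push on past upright and then back off.

```bash
python3 -m inch '{"slide":[[0.012,0,0],[0.012,0,0],[0.006,0,0],[0,0,0],[0,0,0]],"spin":[0,0,0,0,0]}'; python3 -m inch '{"slide":[[-0.02,0,0],[-0.04,0,-0.01],[-0.04,0,-0.04],[-0.03,0,-0.05],[0,0,0]],"spin":[0,0,0,0,0]}'
python3 - <<'E'
from h import *
p=imaging.snapshot('scene');cv2.imwrite('pics/s4.png',p['img'][...,::-1])
E
```

```text
t: 7.0
ee_pos: [0.5825, 0.1967, 0.0921]
eef_rot: [[0.999, -0.044, -0.001], [-0.044, -0.999, -0.0], [-0.001, 0.0, -1.0]]
ft_force: [-0.4, 0.1, -0.3]
grip_width: -0.0002
grip_force: 0.0
t: 7.62
ee_pos: [0.4521, 0.2036, 0.1953]
eef_rot: [[0.999, -0.042, 0.003], [-0.042, -0.999, 0.003], [0.003, -0.003, -1.0]]
ft_force: [0.6, 0.9, -0.2]
grip_width: 0.0001
grip_force: 0.0
```

View pics/s4.png

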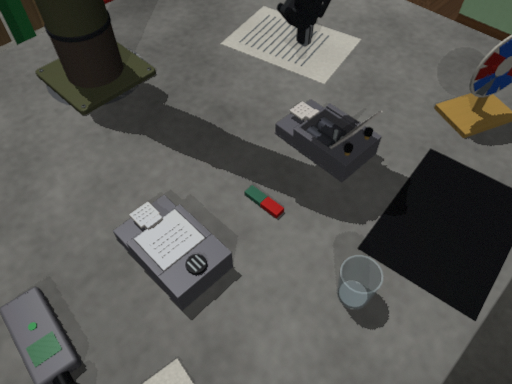

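The cover now leans past upright over the posts, edge-on from (150, 335) to (110, 382). The buzzer is still shut and the arm is clear of everything.

```bash
python3 -m inch '{"slide":[[0,0,0],[0,0,0]],"spin":[0,0]}' >/dev/null; python3 -c "
from cell import env
print(env.job_done())"
```

```text
the job is handed in; nothing more can be done
None
```

The power pack's cover was released with its tab and swung past upright, where it stays open by itself; the buzzer unit stayed shut, the arm is clear, and the job was handed in at about 8 s.

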